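# Slide the test carrier under the low reader bridge

## Robot

A 6-joint arm with a two-finger parallel gripper is mounted at the origin on a cart in front of the work surface, level with it; the furniture and walls round the work are solid. World frame = base frame: x ahead of the robot, y to its left, z up, the work surface at z = 0. Lengths are in m, angles in rad, forces in N, time in s.
With the tool pointing down it reaches from about 0.35 to 0.85 m from the base axis. Payload 8.1 kg.
Tool frame: the origin (TCP) lies at the centre of the arm's flange, where the gripper is bolted on; the fingertips stand 186 mm ahead of it and the grasp point (between the pads) lies 167 mm ahead of it (robot.nose_length is the distance from the TCP to the fingertips, in m); z points along the fingers, x is the direction in which the jaws open and shut, and the axes are right-handed (so a half turn about z gives the same grasp; the last joint's range is limited). The gripper opens to 93 mm and grips with 3 to 60 N. Pads are 15 mm wide; open, the fingers measure 128 mm over their backs; the gripper's body (75 mm by 188 mm) begins 65 mm behind the grasp point.
Start: joints at [1.102, 0.13, 1.488, -0, 1.523, -0.085], TCP at [0.225, 0.556, 0.405] pointing down, gripper open.
Joint ranges: [-2.96, 2.96], [-0.89, 2.26], [0.02, 2.5], [-1.34, 4.48], [0, 2.73], [-2.66, 2.66]. Speed limits (rad/s): [2.39, 2.39, 2.79, 3.14, 3.14, 3.14].

## Interface

Orientations are given as a rotation vector (axis times angle).
In Python, from plant import robot gives the robot as it stands.
- The arm moves only by the tool arm_command, never from a script. Its argument "motion" is a list of rows, each an object with "slide": the shift along the tool's x, y, z each as a share of 0.4 m, from -1 to 1, a list of three; "turn": the turn, a rotation vector about the tool's x, y, z each as a share of 0.5 rad, from -1 to 1, a list of three. A call has exactly 5 rows; each row shifts and turns the commanded pose from where the row before left it, along the tool's axes as they then stand; what a row does not reach is not made up. A row lasts 1/12 s, in which the tool goes at most 41.7 mm and 7.16 degrees, less where a joint would pass 70% of its speed; a pose out of reach is approached as far as the arm can. A call with a number of a shift or a turn outside -1 to 1 is refused whole. A call with a gripper value outside its range is refused whole. "gripper" is the opening in per cent of the stroke, from 0 (shut) to 100 (fully open), set as the call begins (left out, the last holds). The fingers move at their own pace and stop on an object; "grip_force" is the grip in N (left out, the last holds). Time passes only in rows, so rows that do not move let the fingers close, or fill a call up. It gives the time, the measured TCP pose, the force and the opening at its end, in the units of the state.
- robot.read_state(): the state, without advancing time (a new reading comes with each control period).
- robot.read_camera(name): name is "scene" or "top" or "wrist"; returns a dict with "pixels" (420x560x3 uint8, blue, green, red), "intrinsics" (3x3 intrinsics, pixels), "T" (4x4, takes a point from camera to world coordinates). Camera axes: x right, y down, z forward; pixel columns grow to the right and rows downward; lengths in m; the calibration is good to about 2 mm. A picture is of the moment at which its call begins. There is no depth.
- robot.close_job(): hands the job in, once; it reports no verdict.
The state is a dict: "t": time; "q": joint angles; "dq": joint speeds; "joint_torque": joint torques, N m; "tool_pos": TCP position; "orientation": TCP orientation; "force": force on the tool from outside, world axes, zero at the start; "wrist_torque": the same for the moment, N m; "opening": finger opening in m.
Only numpy, scipy, OpenCV 4.12 (cv2) and the standard library are available. Lean on these libraries where they do the work, as an engineer would, in place of code of your own. Each camera call takes 0.05 s, during which the arm holds its last target.

## Task

Push the flat blue test carrier, white cassette first, under the low bridge of the white reader and stop when the black line across the carrier lies right along the bridge's front edge (the orange-striped side, where the carrier goes in). Only push it with the fingers: it stays flat on the worktop, never lifted, carried or tipped. Keep the robot off the reader and leave everything else where it stands.

Things in the scene. Friction and masses are not known exactly. Their poses are not given: they have to be found in the camera images.
- carrier: The test carrier: loose flat blue plate, 90 (x) x 150 (y) x 10 mm, 0.1 to 0.23 kg. Origin at the centre of its underside, z up. Leading end -y: a white cassette (70 x 22 mm, 2 mm proud) lies across it at y = -30 mm. A black line 3 mm wide crosses it at y = +5 mm. The +y end is the tail; in place, its last 70 mm stay outside the bridge. Slides with ordinary friction and stops where the push stops.
- line_a (a point): One end of the carrier's black line: at x = -40, y = +5, z = 10 mm in the carrier's frame; same axes.
- line_b (a point): The other end of the carrier's black line: at x = +40, y = +5, z = 10 mm in the carrier's frame; same axes.
- reader: The reader: white bridge fixed to the worktop, 148 (x) x 60 (y) x 47 mm, dark screen on top, orange strip on the front. Origin on the worktop under its middle, z up. A straight lane runs through it along y: 104 mm wide between the legs, 15 mm high, open at both ends. The carrier starts in front of the +y face (front), beside the lane's line and askew by up to 0.3 rad, and goes in towards -y.
- reader_front (a point): Middle of the lower front edge of the reader's head: y = +30, z = 15 mm in the reader's frame; same axes as the reader. The black line must end below this edge, which runs along x.
- green_vial: Bystander: loose upright vial with a green cap, 27 mm across, 56 mm tall, origin at the centre of its foot.
- purple_vial: Bystander: loose upright vial with a purple cap, 27 mm across, 57 mm tall, origin at the centre of its foot.
- bottle: Bystander: loose upright clear infusion bottle, 62 mm across, 150 mm tall, origin at the centre of its foot.
- marker_pen: Bystander: loose black and white marker lying flat, 135 mm along its y, 17 mm thick, origin under its middle.
- syringe: Bystander: loose syringe lying flat, 115 mm along its y, 30 x 19 mm, origin under its middle.
- tape: Bystander: loose roll of beige tape lying flat, 98 mm across, 25 mm high, origin under its middle.
Not all that is in view belongs to the job. There is more than one size of the carrier; the one meant has the size given above.

How it is judged:
By the outcome, as a careful person would: the job done as asked, in the order asked, and still so for the second after the job is handed in, with the robot touching nothing.
It also fails if it takes over 61 s, if anything falls off the work surface, if the arm or the gripper's body presses on something with over 40 N, if the wrist force passes 120 N, or if a joint passes its speed limit or range.

## Working session

There is one attempt and no reset: what is moved stays moved. The work goes in short steps, Python scripts to look and compute and a tool call to move; the robot and the scene stay as the last step left them, time stands still between calls to the robot, and variables do not carry over. Pictures are saved under pics/ and viewed, and the job is handed in when it is done.

Besides the shell and the picture viewer there is one more tool, called after "Call:" as name([rows], argument=value, ...), one row to a line, values as JSON. arm_command: Moves the arm, as the interface text tells. Shift numbers are shares of 0.4 m and turn numbers shares of 0.5 rad, none past 1 either way. Its arguments: {"type":"object","properties":{"motion":{"type":"array","items":{"type":"object","properties":{"slide":{"type":"array","items":{"type":"number"}},"turn":{"type":"array","items":{"type":"number"}}}}},"gripper":{"type":"number"},"grip_force":{"type":"number"}},"required":["motion"]}

```bash
mkdir -p pics; ls
python3 - <<'E'
from plant import robot
import cv2
s=robot.read_state();print(s['t'],s['tool_pos'],s['orientation'],s['force'],s['opening'],robot.nose_length)
for n in ['scene','top','wrist']:
    c=robot.read_camera(n);cv2.imwrite(f'pics/{n}0.png',c['pixels']);print(n,c['intrinsics'].tolist(),c['T'].round(4).tolist())
E
```

```text
pics
0.0 [0.22454354 0.55615261 0.40368591] [ 2.60357754e+00  1.75648795e+00 -2.53447273e-03] [ 0.37906882 -0.39035396 -0.43859296] 0.09278497620656039 0.1861
scene [[523.2081195903193, 0.0, 284.20135349953233], [0.0, 523.2081195903193, 201.4971045534513], [0.0, 0.0, 1.0]] [[0.7278, -0.2856, 0.6236, -0.4527], [-0.6858, -0.3085, 0.6591, -0.9553], [0.0042, -0.9073, -0.4204, 0.7154], [0.0, 0.0, 0.0, 1.0]]
top [[510.02620894738425, 0.0, 277.22048472643337], [0.0, 510.02620894738425, 207.48720876276556], [0.0, 0.0, 1.0]] [[-0.0065, -0.9929, 0.1191, 0.3566], [-1.0, 0.0067, 0.0018, 0.0709], [-0.0026, -0.1191, -0.9929, 1.6156], [0.0, 0.0, 0.0, 1.0]]
wrist [[335.41815448851855, 0.0, 281.5287933946502], [0.0, 335.41815448851855, 210.49928400950736], [0.0, 0.0, 1.0]] [[0.3747, 0.8882, 0.2657, 0.1496], [0.9271, -0.3585, -0.109, 0.5875], [-0.0015, 0.2872, -0.9579, 0.3833], [0.0, 0.0, 0.0, 1.0]]
```

View pics/scene0.png

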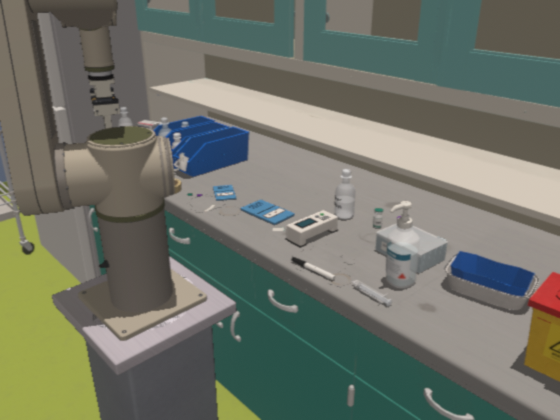

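View pics/top0.png

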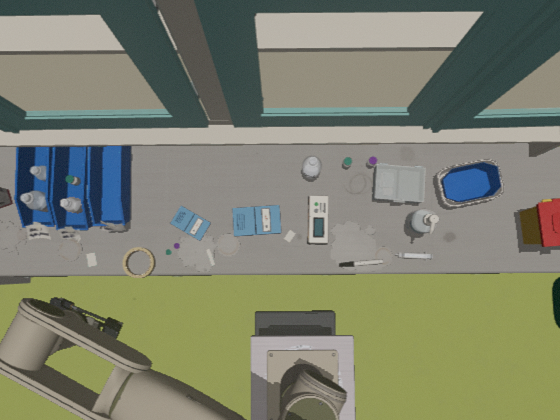

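View pics/wrist0.png

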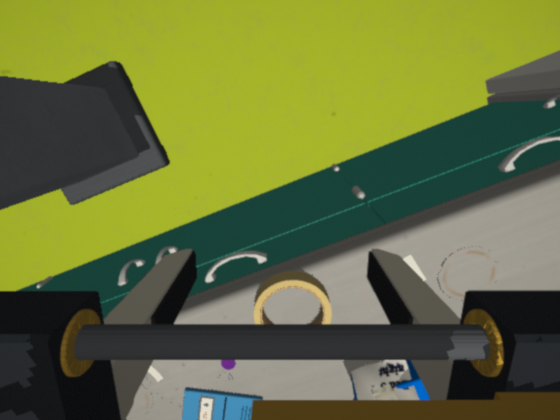

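```bash
cat > h.py <<'E'
import numpy as np,cv2
def proj(c,P):
    P=np.atleast_2d(P);T=np.linalg.inv(c['T']);q=P@T[:3,:3].T+T[:3,3];q=q@c['intrinsics'].T;return q[:,:2]/q[:,2:]
def unproj(c,uv,z):
    uv=np.atleast_2d(np.array(uv,float));d=np.c_[uv,np.ones(len(uv))]@np.linalg.inv(c['intrinsics']).T@c['T'][:3,:3].T
    o=c['T'][:3,3];return o+d*((z-o[2])/d[:,2])[:,None]
E
python3 - <<'E'
import cv2
a=cv2.imread('pics/top0.png')[185:265,150:350];cv2.imwrite('pics/t0c.png',cv2.resize(a,None,fx=4,fy=4,interpolation=cv2.INTER_CUBIC))
a=cv2.imread('pics/scene0.png')[170:260,200:350];cv2.imwrite('pics/s0c.png',cv2.resize(a,None,fx=5,fy=5,interpolation=cv2.INTER_CUBIC))
E
```

```text
(no output)
```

View pics/t0c.png

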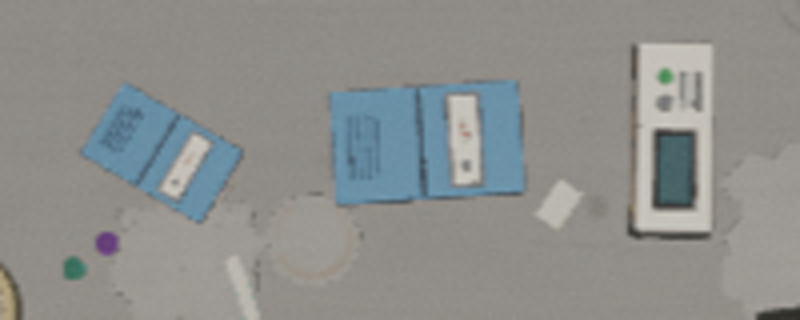

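View pics/s0c.png

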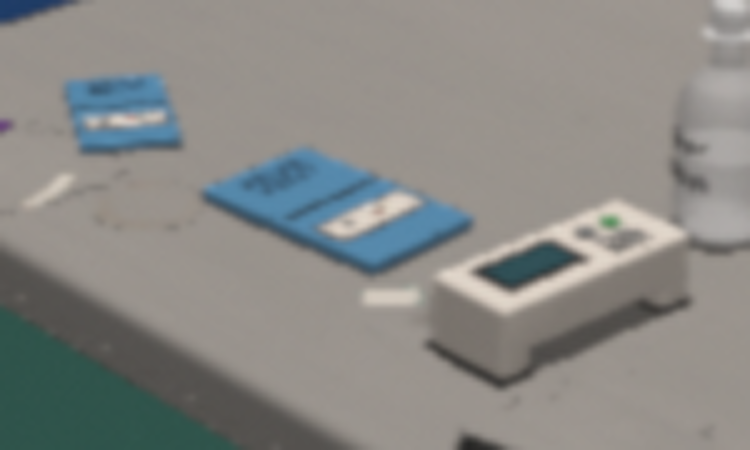

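Run:
```python
from plant import robot
from h import *
c=robot.read_camera('top')
f=lambda p:(np.array(p,float)+.5)/4-.5+[150,185]
C=unproj(c,f([(330,93),(517,82),(524,192),(338,205)]),.01)
print(C.round(4)); print('dims',[np.linalg.norm(C[i]-C[(i+1)%4]).round(4) for i in range(4)],'ctr',C.mean(0))
for i,j in((0,1),(3,2)): d=C[j]-C[i];print('yaw of -y dir',np.arctan2(d[0],-d[1]))
R=unproj(c,f([(638,43),(713,43),(711,234),(636,234)]),.047)
print(R.round(4),'dims',[np.linalg.norm(R[i]-R[(i+1)%4]).round(4) for i in range(4)],'ctr',R.mean(0))
print('line',unproj(c,f([(417,88),(424,197)]),.01).round(4), 'card',unproj(c,f([(558,205)]),0))
print('others',unproj(c,f([(107,243),(74,268)]),.056),unproj(c,f([(82,152),(125,83),(243,152),(202,222)]),.008).round(3))
```

```text
[[0.5489 0.2168 0.01  ]
 [0.5567 0.0685 0.01  ]
 [0.4693 0.0636 0.01  ]
 [0.46   0.2102 0.01  ]]
dims [np.float64(0.1485), np.float64(0.0875), np.float64(0.1469), np.float64(0.0891)] ctr [0.50869699 0.13976763 0.01      ]
yaw of -y dir 0.052419015038069075
yaw of -y dir 0.0632148011259538
[[ 0.5819 -0.0256  0.047 ]
 [ 0.5815 -0.0838  0.047 ]
 [ 0.4334 -0.0796  0.047 ]
 [ 0.4338 -0.022   0.047 ]] dims [np.float64(0.0582), np.float64(0.1482), np.float64(0.0576), np.float64(0.1482)] ctr [ 0.50767219 -0.05274534  0.047     ]
line [[0.5524 0.1478 0.01  ]
 [0.4658 0.1424 0.01  ]] card [[0.45948025 0.03668647 0.        ]]
others [[0.4291696  0.3824726  0.056     ]
 [0.41030409 0.40732126 0.056     ]] [[0.503 0.413 0.008]
 [0.558 0.38  0.008]
 [0.503 0.286 0.008]
 [0.447 0.317 0.008]]
```

Call:
arm_command([
  {"slide": [-0.031,0.063,0.017],"turn": [0,0,0]},
  {"slide": [-0.031,0.063,0.017],"turn": [0,0,0]},
  {"slide": [-0.031,0.063,0.017],"turn": [0,0,0]},
  {"slide": [-0.031,0.063,0.017],"turn": [0,0,0]},
  {"slide": [-0.031,0.063,0.017],"turn": [0,0,0]},
], gripper=50)

```text
t: 0.62
tool_pos: [0.3188, 0.4506, 0.3702]
orientation: [2.604, 1.757, -0.0]
force: [0.6, 0.6, 0.3]
opening: 0.0642
```

Call:
arm_command([
  {"slide": [-0.031,0.063,0.017],"turn": [0,0,0]},
  {"slide": [-0.031,0.063,0.017],"turn": [0,0,0]},
  {"slide": [-0.031,0.063,0.017],"turn": [0,0,0]},
  {"slide": [-0.031,0.063,0.017],"turn": [0,0,0]},
  {"slide": [-0.031,0.063,0.017],"turn": [0,0,0]},
])

```text
t: 1.03
tool_pos: [0.4125, 0.3458, 0.3363]
orientation: [-2.604, -1.757, 0.0]
force: [0.4, 0.5, 0.1]
opening: 0.0467
```

Call:
arm_command([
  {"slide": [-0.031,0.063,0.017],"turn": [0,0,0]},
  {"slide": [-0.031,0.063,0.017],"turn": [0,0,0]},
  {"slide": [-0.031,0.063,0.017],"turn": [0,0,0]},
  {"slide": [-0.031,0.063,0.017],"turn": [0,0,0]},
  {"slide": [-0.031,0.063,0.017],"turn": [0,0,0]},
])

```text
t: 1.45
tool_pos: [0.5062, 0.2411, 0.3023]
orientation: [-2.604, -1.757, 0.0]
force: [-1.4, -0.2, 0.3]
opening: 0.0465
```

Call:
arm_command([
  {"slide": [0,0,0],"turn": [0,0,0.22]},
  {"slide": [0,0,0],"turn": [0,0,0.22]},
  {"slide": [0,0,0],"turn": [0,0,0.22]},
  {"slide": [0,0,0],"turn": [0,0,0.22]},
  {"slide": [0,0,0],"turn": [0,0,0.22]},
])

```text
t: 1.87
tool_pos: [0.5055, 0.2422, 0.3025]
orientation: [2.986, 0.975, -0.001]
force: [-0.1, 0.9, 0.9]
opening: 0.0463
```

Call:
arm_command([
  {"slide": [0,0,0],"turn": [0,0,0.22]},
  {"slide": [0,0,0],"turn": [0,0,0.22]},
  {"slide": [0,0,0],"turn": [0,0,0.22]},
  {"slide": [0,0,0],"turn": [0,0,0.22]},
  {"slide": [0,0,0],"turn": [0,0,0.22]},
])

```text
t: 2.28
tool_pos: [0.5054, 0.2423, 0.3025]
orientation: [3.139, 0.128, -0.001]
force: [-0.6, 0.0, 0.2]
opening: 0.0467
```

Run:
```python
from plant import robot
import cv2
for n in ['scene','top','wrist']:
    c=robot.read_camera(n);cv2.imwrite(f'pics/{n}1.png',c['pixels'])
print(c['T'].round(4).tolist())
```

```text
[[0.9964, 0.0809, 0.0241, 0.498], [0.0844, -0.9544, -0.2863, 0.3235], [-0.0002, 0.2873, -0.9578, 0.282], [0.0, 0.0, 0.0, 1.0]]
```

View pics/wrist1.png

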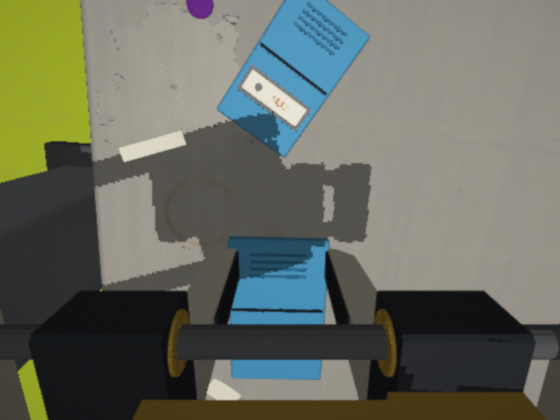

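View pics/top1.png

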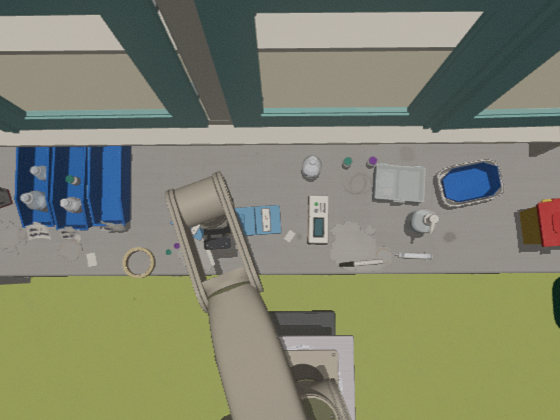

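```bash
cat >> h.py <<'E'
def edgefit(img,pts,off=6):
    """refine polygon edges: for each edge, sample gradient peaks of gray across normals, fit lines, intersect"""
    g=cv2.GaussianBlur(img,(0,0),0.7).astype(np.float32)
    pts=np.array(pts,float);n=len(pts);L=[]
    for i in range(n):
        a,b=pts[i],pts[(i+1)%n];d=(b-a)/np.linalg.norm(b-a);nn=np.array([-d[1],d[0]]);P=[]
        for t in np.linspace(.12,.88,40):
            s=np.linspace(-off/2,off/2,61);q=a+t*(b-a)+s[:,None]*nn
            v=np.stack([cv2.remap(g[:,:,k],q[None,:,0].astype(np.float32),q[None,:,1].astype(np.float32),cv2.INTER_CUBIC)[0] for k in range(3)],1)
            e=(np.gradient(v,axis=0)**2).sum(1)
            e=np.where(e>.4*e.max(),e,0);P.append(a+t*(b-a)+nn*(e*s).sum()/e.sum())
        P=np.array(P,np.float32);l=cv2.fitLine(P,cv2.DIST_HUBER,0,.01,.01).ravel();L.append(l)
    out=[]
    for i in range(n):
        v1,p1=L[i-1][:2],L[i-1][2:];v2,p2=L[i][:2],L[i][2:]
        k=np.linalg.solve(np.c_[v1,-v2],p2-p1);out.append(p1+k[0]*v1)
    return np.array(out)
E
python3 - <<'E'
from plant import robot
from h import *
c=robot.read_camera('top');im=cv2.imread('pics/top0.png')
f=lambda p:(np.array(p,float)+.5)/4-.5+[150,185]
for nm,p,z in(('car',[(330,93),(517,82),(524,192),(338,205)],.01),('reader',[(638,43),(713,43),(711,232),(638,232)],.047)):
    q=edgefit(im,f(p),4);W=unproj(c,q,z)
    print(nm,((q-[150,185]+.5)*4).round(0).tolist());print(W[:,:2].round(4).tolist(),[np.linalg.norm(W[i]-W[(i+1)%4]).round(4) for i in range(4)],W.mean(0).round(4))
    for i in range(4): d=W[(i+1)%4]-W[i];print(np.arctan2(d[1],d[0]).round(4),end=' ')
    print()
E
```

```text
car [[330.0, 93.0], [518.0, 80.0], [525.0, 192.0], [337.0, 206.0]]
[[0.5492, 0.2173], [0.5587, 0.0679], [0.4696, 0.0632], [0.4597, 0.2113]] [np.float64(0.1497), np.float64(0.0892), np.float64(0.1484), np.float64(0.0896)] [0.5093 0.1399 0.01  ]
-1.5075 -3.0884 1.6373 0.0674 
reader [[640.0, 44.0], [712.0, 44.0], [711.0, 232.0], [637.0, 231.0]]
[[0.5816, -0.0265], [0.5808, -0.0828], [0.4351, -0.0792], [0.4367, -0.0222]] [np.float64(0.0563), np.float64(0.1457), np.float64(0.057), np.float64(0.145)] [ 0.5085 -0.0527  0.047 ]
-1.5856 3.1167 1.544 -0.0297
```

Call:
arm_command([
  {"slide": [0,0,0],"turn": [0,0,0.211]},
  {"slide": [0.0175,-0.025,0],"turn": [0,0,0]},
  {"slide": [0,0,0.073],"turn": [0,0,0]},
  {"slide": [0,0,0.073],"turn": [0,0,0]},
  {"slide": [0,0,0.073],"turn": [0,0,0]},
])

```text
t: 2.9
tool_pos: [0.5131, 0.2525, 0.2149]
orientation: [-3.141, 0.023, -0.003]
force: [0.8, 0.1, -1.4]
opening: 0.0463
```

Call:
arm_command([
  {"slide": [0,0,0.015],"turn": [0,0,0]},
  {"slide": [0,0,0.015],"turn": [0,0,0]},
  {"slide": [0,0,0.015],"turn": [0,0,0]},
  {"slide": [0,0,0.01],"turn": [0,0,0]},
  {"slide": [0,0,0],"turn": [0,0,0]},
])

```text
t: 3.32
tool_pos: [0.5131, 0.2524, 0.1938]
orientation: [-3.141, 0.028, -0.002]
force: [-0.8, 0.1, 0.7]
opening: 0.0462
```

Run:
```python
from plant import robot
import cv2
s=robot.read_state();print(s['tool_pos'],s['orientation'],s['force'])
c=robot.read_camera('wrist');cv2.imwrite(f'pics/wrist2.png',c['pixels'])
c=robot.read_camera('scene');cv2.imwrite(f'pics/scene2.png',c['pixels'])
```

```text
[0.51313397 0.25237571 0.19383608] [-3.14100650e+00  2.81794679e-02 -1.91253794e-03] [-0.78712335  0.06485454  0.66750582]
```

View pics/wrist2.png

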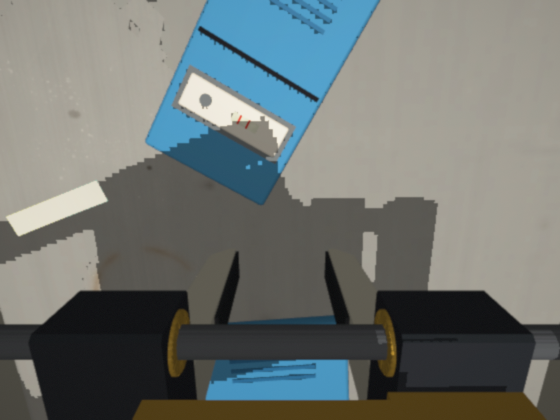

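View pics/scene2.png

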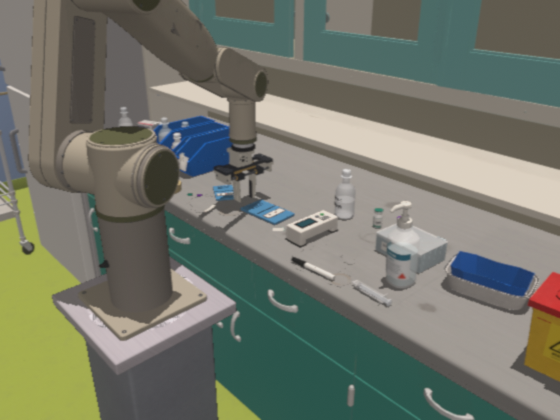

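Call:
arm_command([
  {"slide": [0,0,0.01],"turn": [0,0,0.012]},
  {"slide": [0,0.015,0],"turn": [0,0,0]},
  {"slide": [0,0.015,0],"turn": [0,0,0]},
  {"slide": [0,0.015,0],"turn": [0,0,0]},
  {"slide": [0,0.015,0],"turn": [0,0,0]},
])

```text
t: 3.83
tool_pos: [0.5121, 0.2274, 0.1892]
orientation: [3.141, -0.039, 0.0]
force: [-0.1, -0.2, 0.0]
opening: 0.0464
```

Call:
arm_command([
  {"slide": [0,0.01,0],"turn": [0,0,0]},
  {"slide": [0,0.01,0],"turn": [0,0,0]},
  {"slide": [0,0.01,0],"turn": [0,0,0]},
  {"slide": [0,0.01,0],"turn": [0,0,0]},
  {"slide": [0,0.01,0],"turn": [0,0,0]},
])

```text
t: 4.25
tool_pos: [0.5116, 0.2079, 0.1892]
orientation: [-3.141, 0.038, -0.0]
force: [-0.0, 0.4, 0.8]
opening: 0.0465
```

Call:
arm_command([
  {"slide": [0,0.01,0],"turn": [0,0,0]},
  {"slide": [0,0.01,0],"turn": [0,0,0]},
  {"slide": [0,0.01,0],"turn": [0,0,0]},
  {"slide": [0,0.01,0],"turn": [0,0,0]},
  {"slide": [0,0.01,0],"turn": [0,0,0]},
])

```text
t: 4.67
tool_pos: [0.5111, 0.1879, 0.1892]
orientation: [-3.141, 0.038, -0.0]
force: [-0.1, 2.0, -0.4]
opening: 0.0464
```

Run:
```python
from plant import robot
import cv2
c=robot.read_camera('wrist');cv2.imwrite(f'pics/wrist3.png',c['pixels'])
c=robot.read_camera('top');cv2.imwrite(f'pics/top3.png',c['pixels'])
a=c['pixels'][185:265,200:350];cv2.imwrite('pics/t3c.png',cv2.resize(a,None,fx=5,fy=5,interpolation=cv2.INTER_CUBIC))
```

```text
(no output)
```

View pics/t3c.png

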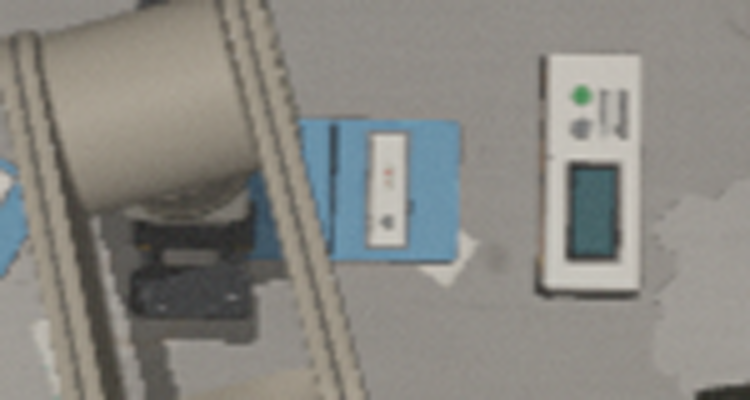

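View pics/wrist3.png

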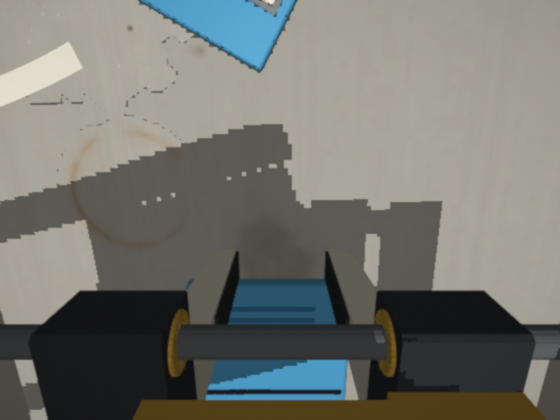

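```bash
cat >> h.py <<'E'
RC=np.array([.508,-.0527]);RY=-0.024
def toR(P):
    P=np.atleast_2d(P)[:,:2]-RC;c,s=np.cos(RY),np.sin(RY);return np.c_[P[:,0]*c+P[:,1]*s,-P[:,0]*s+P[:,1]*c]
E
python3 - <<'E'
from plant import robot
from h import *
c=robot.read_camera('top');im=cv2.imread('pics/top3.png')
f=lambda p:(np.array(p,float)+.5)/5-.5+[200,185]
# visible part: quad with left side at line (fake), 
q=edgefit(im,f([(333,122),(460,122),(458,262),(333,260)]),4);print(((q-[200,185]+.5)*5).round(0).tolist())
W=unproj(c,q,.01);print(toR(W).round(4).tolist())
for i in range(4): d=W[(i+1)%4]-W[i];print(np.arctan2(d[1],d[0]).round(4),end=' ')
q=edgefit(im,f([(548,55),(641,55),(639,292),(545,290)]),4);print(((q-[200,185]+.5)*5).round(0).tolist())
W=unproj(c,q,.047);print(toR(W).round(4).tolist());
for i in range(4): d=W[(i+1)%4]-W[i];print(np.arctan2(d[1],d[0]).round(4),end=' ')
s=robot.read_state();print(toR(s['tool_pos'][:2]),s['t'])
E
```

```text
[[334.0, 123.0], [459.0, 120.0], [459.0, 267.0], [333.0, 258.0]]
[[0.0325, 0.1619], [0.0357, 0.0825], [-0.0573, 0.0814], [-0.0533, 0.1611]]
-1.5542 3.1292 1.497 -0.0148 [[550.0, 55.0], [640.0, 56.0], [639.0, 291.0], [545.0, 288.0]]
[[0.0731, 0.0278], [0.0734, -0.0283], [-0.0727, -0.0282], [-0.0717, 0.0291]]
-1.5897 3.1164 1.5282 -0.0332 [[-0.00270554  0.24052358]] 4.8167
```

Call:
arm_command([
  {"slide": [0.003,0.013,0],"turn": [0,0,0]},
  {"slide": [0.003,0.013,0],"turn": [0,0,0]},
  {"slide": [0.003,0.013,0],"turn": [0,0,0]},
  {"slide": [0.003,0.013,0],"turn": [0,0,0]},
  {"slide": [0.003,0.013,0],"turn": [0,0,0]},
])

```text
t: 5.23
tool_pos: [0.5166, 0.1615, 0.1891]
orientation: [3.141, -0.039, -0.0]
force: [-0.7, 1.3, 0.1]
opening: 0.0464
```

Run:
```python
from plant import robot
from h import *
c=robot.read_camera('top');cv2.imwrite(f'pics/top4.png',c['pixels'])
a=c['pixels'][185:265,200:350];cv2.imwrite('pics/t4c.png',cv2.resize(a,None,fx=5,fy=5,interpolation=cv2.INTER_CUBIC))
s=robot.read_state();print(toR(s['tool_pos'][:2]),s['t'],s['orientation'],s['force'])
```

```text
[[0.00364233 0.21357087]] 5.2833 [ 3.14076362e+00 -3.91099157e-02 -4.52350617e-05] [ 0.60853991 -0.4348873  -0.91498415]
```

View pics/t4c.png

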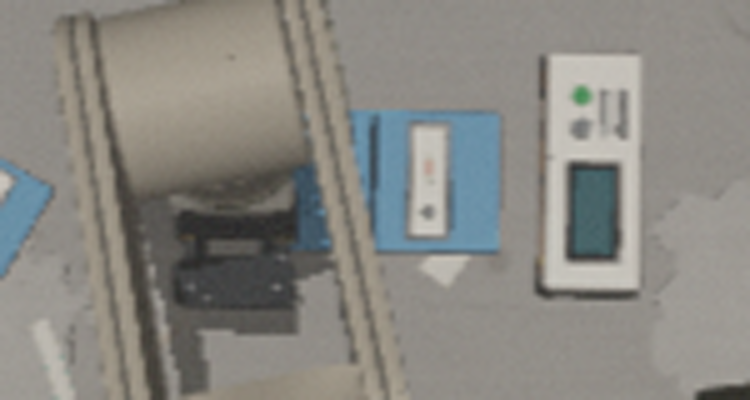

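Run:
```python
from plant import robot
from h import *
c=robot.read_camera('top');im=cv2.imread('pics/top4.png')
f=lambda p:(np.array(p,float)+.5)/5-.5+[200,185]
q=edgefit(im,f([(380,112),(500,112),(499,252),(380,252)]),4);print(((q-[200,185]+.5)*5).round(0).tolist())
W=unproj(c,q,.01);print(toR(W).round(4).tolist())
for i in range(4): d=W[(i+1)%4]-W[i];print(np.arctan2(d[1],d[0]).round(4),end=' ')
```

```text
[[379.0, 112.0], [500.0, 112.0], [499.0, 256.0], [376.0, 252.0]]
[[0.0396, 0.1333], [0.041, 0.0569], [-0.0502, 0.0563], [-0.0489, 0.1342]]
-1.5766 3.1242 1.5301 -0.0342
```

Call:
arm_command([
  {"slide": [0.0024,0.01,0],"turn": [0,0,0]},
  {"slide": [0.0024,0.01,0],"turn": [0,0,0]},
  {"slide": [0.0024,0.01,0],"turn": [0,0,0]},
  {"slide": [0.0024,0.01,0],"turn": [0,0,0]},
  {"slide": [0.0024,0.01,0],"turn": [0,0,0]},
])

```text
t: 5.75
tool_pos: [0.5208, 0.1416, 0.1891]
orientation: [3.141, -0.038, -0.0]
force: [0.4, 0.7, -0.4]
opening: 0.0466
```

Run:
```python
from plant import robot
from h import *
c=robot.read_camera('top');cv2.imwrite(f'pics/top5.png',c['pixels'])
a=c['pixels'][185:265,200:350];cv2.imwrite('pics/t5c.png',cv2.resize(a,None,fx=5,fy=5,interpolation=cv2.INTER_CUBIC))
s=robot.read_state();print(toR(s['tool_pos'][:2]),s['t'],s['orientation'],s['force'])
im=c['pixels']
f=lambda p:(np.array(p,float)+.5)/5-.5+[200,185]
q=edgefit(im,f([(412,105),(531,105),(531,244),(412,245)]),4);print(((q-[200,185]+.5)*5).round(0).tolist())
W=unproj(c,q,.01);print(toR(W).round(4).tolist())
for i in range(4): d=W[(i+1)%4]-W[i];print(np.arctan2(d[1],d[0]).round(4),end=' ')
```

```text
[[0.00833385 0.1939883 ]] 5.8 [ 3.14091302e+00 -3.86868199e-02 -3.32228568e-06] [ 0.23862168 -1.08383992 -0.45507499]
[[412.0, 105.0], [531.0, 105.0], [530.0, 245.0], [408.0, 245.0]]
[[0.0448, 0.1129], [0.0459, 0.0374], [-0.0432, 0.037], [-0.044, 0.1139]]
-1.5811 3.1225 1.5579 -0.0353
```

View pics/t5c.png

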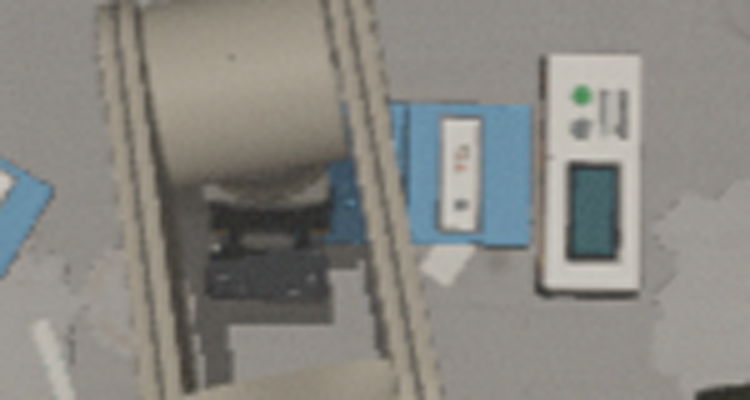

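Call:
arm_command([
  {"slide": [0,0.0125,0],"turn": [0,0,0]},
  {"slide": [0,0.0125,0],"turn": [0,0,0]},
  {"slide": [0,0.0125,0],"turn": [0,0,0]},
  {"slide": [0,0.0125,0],"turn": [0,0,0]},
  {"slide": [0,0.0125,0],"turn": [0,0,0]},
])

```text
t: 6.22
tool_pos: [0.5201, 0.1165, 0.1892]
orientation: [3.141, -0.038, 0.0]
force: [-0.6, 1.0, 0.2]
opening: 0.0465
```

Call:
arm_command([
  {"slide": [0,0.0125,0],"turn": [0,0,0]},
  {"slide": [0,0.0125,0],"turn": [0,0,0]},
  {"slide": [0,0.0125,0],"turn": [0,0,0]},
  {"slide": [0,0.0125,0],"turn": [0,0,0]},
  {"slide": [0,0.0125,0],"turn": [0,0,0]},
])

```text
t: 6.63
tool_pos: [0.5196, 0.0915, 0.1892]
orientation: [-3.141, 0.038, -0.0]
force: [-0.6, 1.5, -0.1]
opening: 0.0468
```

Call:
arm_command([
  {"slide": [0,0.0125,0],"turn": [0,0,0]},
  {"slide": [0,0.0125,0],"turn": [0,0,0]},
  {"slide": [0,0.0125,0],"turn": [0,0,0]},
  {"slide": [0,0.0125,0],"turn": [0,0,0]},
  {"slide": [0,0.0125,0],"turn": [0,0,0]},
])

```text
t: 7.05
tool_pos: [0.5189, 0.0665, 0.1892]
orientation: [-3.141, 0.038, -0.0]
force: [0.7, 1.7, 0.6]
opening: 0.0467
```

Run:
```python
from plant import robot
from h import *
c=robot.read_camera('top');cv2.imwrite(f'pics/top6.png',c['pixels'])
a=c['pixels'][190:250,265:345];cv2.imwrite('pics/t6c.png',cv2.resize(a,None,fx=10,fy=10,interpolation=cv2.INTER_CUBIC))
s=robot.read_state();print(toR(s['tool_pos'][:2]),s['t'],s['orientation'],s['force'])
c=robot.read_camera('scene');a=c['pixels'][190:260,240:350];cv2.imwrite('pics/s6c.png',cv2.resize(a,None,fx=7,fy=7,interpolation=cv2.INTER_CUBIC))
```

```text
[[0.0081061  0.11877451]] 7.1 [ 3.14087441e+00 -3.87208936e-02 -7.88519352e-05] [ 0.6660534  -1.15822378  0.71473628]
```

View pics/t6c.png

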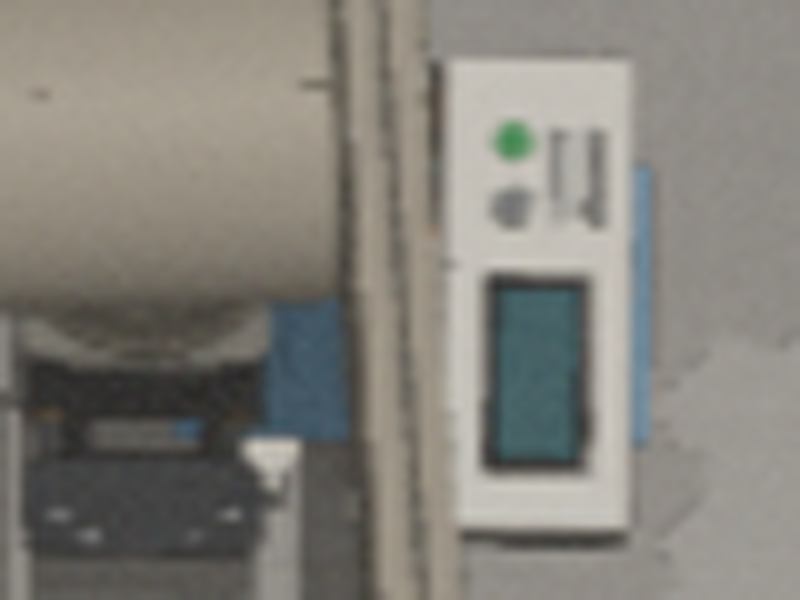

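View pics/s6c.png

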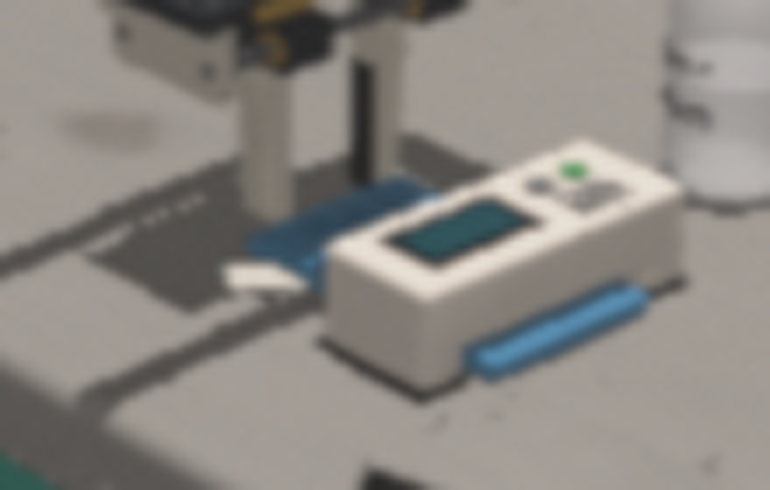

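Call:
arm_command([
  {"slide": [0,0.005,0],"turn": [0,0,0]},
  {"slide": [0,0.005,0],"turn": [0,0,0]},
  {"slide": [0,0.005,0],"turn": [0,0,0]},
  {"slide": [0,0.005,0],"turn": [0,0,0]},
  {"slide": [0,0,0],"turn": [0,0,0]},
])

```text
t: 7.57
tool_pos: [0.5187, 0.0587, 0.1891]
orientation: [3.141, -0.038, -0.0]
force: [-0.1, -0.3, 0.1]
opening: 0.0465
```

Call:
arm_command([
  {"slide": [0,-0.025,0],"turn": [0,0,0]},
  {"slide": [0,0,-0.07],"turn": [0,0,0]},
  {"slide": [0,0,-0.07],"turn": [0,0,0]},
  {"slide": [0,0,-0.07],"turn": [0,0,0]},
  {"slide": [0,0,-0.07],"turn": [0,0,0]},
])

```text
t: 7.98
tool_pos: [0.5187, 0.0697, 0.3022]
orientation: [3.141, -0.038, -0.001]
force: [1.3, 0.5, 0.2]
opening: 0.0463
```

Call:
arm_command([
  {"slide": [0,0.045,0],"turn": [0,0,0]},
  {"slide": [0,0.045,0],"turn": [0,0,0]},
  {"slide": [0,0.045,0],"turn": [0,0,0]},
  {"slide": [0,0.045,0],"turn": [0,0,0]},
  {"slide": [0,0,0],"turn": [0,0,0]},
])

```text
t: 8.4
tool_pos: [0.5173, -0.0046, 0.3013]
orientation: [3.14, -0.041, 0.0]
force: [0.4, 0.3, 0.2]
opening: 0.0465
```

Run:
```python
from plant import robot
from h import *
c=robot.read_camera('wrist');cv2.imwrite(f'pics/wrist7.png',c['pixels'])
s=robot.read_state();print(toR(s['tool_pos'][:2]),s['t'],s['orientation'],s['force'])
```

```text
[[0.00807203 0.04939581]] 8.45 [ 3.14115154e+00 -4.14720255e-02  3.21364787e-05] [-0.40751008  0.49396825  0.14470331]
```

View pics/wrist7.png

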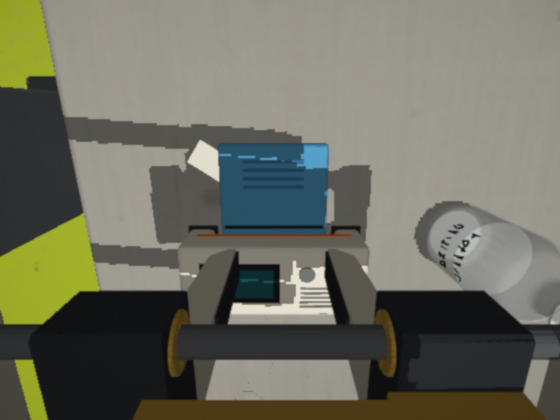

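Run:
```python
import cv2
a=cv2.imread('pics/wrist7.png')[190:270,170:380];cv2.imwrite('pics/w7c.png',cv2.resize(a,None,fx=3.8,fy=7,interpolation=cv2.INTER_CUBIC))
g=cv2.imread('pics/wrist7.png')
for u in (230,250,270,290,310,322): print(u,[tuple(int(x) for x in g[v,u]) for v in range(220,244)])
```

```text
230 [(101, 80, 40), (102, 81, 40), (102, 80, 40), (101, 80, 40), (95, 75, 37), (65, 52, 26), (31, 25, 18), (18, 15, 15), (50, 39, 22), (91, 72, 36), (101, 80, 39), (101, 80, 39), (102, 80, 42), (92, 76, 58), (52, 62, 89), (15, 56, 109), (41, 73, 121), (76, 88, 105), (84, 92, 96), (84, 92, 95), (85, 93, 96), (86, 93, 97), (85, 93, 96), (86, 94, 97)]
250 [(102, 81, 40), (101, 80, 39), (101, 80, 40), (101, 80, 39), (95, 75, 38), (66, 52, 28), (31, 25, 18), (17, 15, 13), (50, 39, 21), (92, 72, 36), (102, 80, 40), (102, 80, 41), (101, 80, 40), (93, 76, 50), (63, 64, 77), (21, 55, 108), (35, 70, 130), (74, 86, 108), (84, 92, 96), (85, 92, 96), (85, 93, 96), (86, 93, 96), (85, 92, 96), (86, 94, 97)]
270 [(102, 81, 40), (102, 81, 40), (102, 80, 40), (101, 81, 40), (94, 74, 37), (66, 52, 28), (31, 24, 17), (19, 16, 14), (51, 40, 22), (91, 72, 35), (101, 80, 39), (102, 81, 41), (101, 79, 40), (93, 76, 50), (63, 65, 77), (22, 55, 108), (33, 70, 129), (74, 87, 109), (85, 92, 96), (85, 92, 96), (85, 92, 96), (85, 93, 96), (85, 92, 96), (86, 93, 97)]
290 [(102, 81, 41), (101, 80, 39), (102, 81, 40
[... 305 characters left out ...]
10 [(101, 80, 38), (101, 80, 39), (102, 80, 39), (102, 81, 41), (95, 75, 37), (65, 51, 27), (32, 26, 17), (24, 20, 16), (57, 45, 25), (92, 73, 36), (102, 81, 40), (102, 81, 40), (102, 80, 41), (94, 77, 50), (63, 66, 79), (20, 58, 113), (34, 72, 134), (74, 86, 110), (83, 91, 95), (84, 91, 95), (84, 92, 95), (84, 91, 95), (85, 93, 97), (86, 94, 97)]
322 [(102, 80, 39), (102, 81, 40), (102, 81, 40), (102, 81, 41), (95, 75, 38), (70, 55, 28), (53, 42, 22), (53, 41, 23), (69, 54, 29), (95, 75, 37), (101, 80, 39), (102, 81, 41), (101, 80, 40), (94, 76, 47), (61, 63, 74), (21, 57, 112), (33, 70, 133), (72, 86, 110), (82, 91, 95), (84, 92, 95), (84, 91, 95), (85, 92, 95), (85, 93, 97), (86, 93, 96)]
```

View pics/w7c.png

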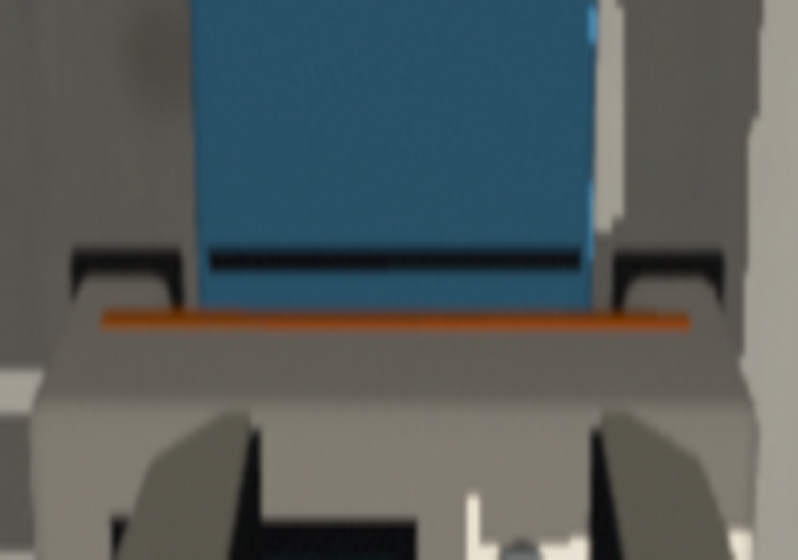

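Run:
```python
from plant import robot
from h import *
c=robot.read_camera('wrist')
for u in (230,275,318):
    L=toR(unproj(c,[(u,226.7)],.01))[0];E=toR(unproj(c,[(u,233.8)],.015))[0];print(L.round(4),E.round(4),L-E)
q=unproj(c,[(190,226),(218,226)],.0);print(toR(q))
print('carrier edges',toR(unproj(c,[(219.5,200),(328,200)],.01)), 'legs front corners',toR(unproj(c,[(181.5,262),(368.5,262)],.047)))
print('rd corners row248?',toR(unproj(c,[(181,247),(368,247)],.047)))
```

```text
[-0.0367  0.0353] [-0.0362  0.0307] [-0.00051995  0.00458573]
[0.0018 0.0352] [0.0018 0.0306] [-5.41559890e-05  4.58462151e-03]
[0.0385 0.0351] [0.0382 0.0305] [0.00039094 0.00458356]
[[-0.07371016  0.0325403 ]
 [-0.04891015  0.03247138]]
carrier edges [[-0.04433356  0.05894073]
 [ 0.04621539  0.05869064]] legs front corners [[-0.0689332   0.01997287]
 [ 0.07362374  0.01957312]]
rd corners row248? [[-0.06821827  0.03231157]
 [ 0.0723617   0.03191887]]
```

Call:
arm_command([
  {"slide": [0,-0.045,0],"turn": [0,0,0]},
  {"slide": [0,-0.045,0],"turn": [0,0,0]},
  {"slide": [0,-0.045,0],"turn": [0,0,0]},
  {"slide": [0,-0.045,0],"turn": [0,0,0]},
  {"slide": [0,0,0],"turn": [0,0,0]},
])

```text
t: 8.92
tool_pos: [0.5187, 0.0726, 0.3011]
orientation: [-3.14, 0.034, 0.0]
force: [-0.8, 0.8, 1.1]
opening: 0.0463
```

Call:
arm_command([
  {"slide": [0,0,0.07],"turn": [0,0,0]},
  {"slide": [0,0,0.07],"turn": [0,0,0]},
  {"slide": [0,0,0.07],"turn": [0,0,0]},
  {"slide": [0,0,0.07],"turn": [0,0,0]},
  {"slide": [0,0,0],"turn": [0,0,0]},
])

```text
t: 9.33
tool_pos: [0.5196, 0.0696, 0.1879]
orientation: [-3.141, 0.037, -0.002]
force: [0.8, -0.8, -0.3]
opening: 0.0464
```

Run:
```python
from plant import robot
from h import *
s=robot.read_state();print(s['tool_pos'],toR(s['tool_pos'][:2]),toR([.5187,.0587]),s['t'],s['orientation'],s['force'])
```

```text
[0.5195522  0.06958645 0.18786089] [[0.00861428 0.12252845]] [[0.00802358 0.11162469]] 9.3333 [-3.14124379e+00  3.73359285e-02 -2.48665731e-03] [ 0.76986099 -0.79395454 -0.30290931]
```

Call:
arm_command([
  {"slide": [0,0.008,0],"turn": [0,0,0]},
  {"slide": [0,0.008,0],"turn": [0,0,0]},
  {"slide": [0,0.008,0],"turn": [0,0,0]},
  {"slide": [0,0.008,0],"turn": [0,0,0]},
  {"slide": [0,0,0],"turn": [0,0,0]},
])

```text
t: 9.75
tool_pos: [0.5186, 0.0557, 0.1893]
orientation: [3.141, -0.039, 0.0]
force: [0.2, 0.4, -0.1]
opening: 0.0466
```

Run:
```python
from plant import robot
from h import *
s=robot.read_state();print(s['tool_pos'],toR(s['tool_pos'][:2]),s['t'],s['orientation'],s['force'])
```

```text
[0.51862236 0.05567051 0.18927631] [[0.00801866 0.10859422]] 9.75 [ 3.14125762e+00 -3.91683809e-02  1.32870571e-04] [ 0.16623019  0.38035032 -0.09828112]
```

Remaining 1.6 mm (share 0.004); then back off, lift and check.

Call:
arm_command([
  {"slide": [0,0.002,0],"turn": [0,0,0]},
  {"slide": [0,0.002,0],"turn": [0,0,0]},
  {"slide": [0,0,0],"turn": [0,0,0]},
  {"slide": [0,0,0],"turn": [0,0,0]},
  {"slide": [0,0,0],"turn": [0,0,0]},
])

```text
t: 10.17
tool_pos: [0.5187, 0.0546, 0.1892]
orientation: [3.141, -0.038, 0.0]
force: [-0.2, -0.6, -0.5]
opening: 0.0462
```

Call:
arm_command([
  {"slide": [0,-0.025,0],"turn": [0,0,0]},
  {"slide": [0,0,-0.07],"turn": [0,0,0]},
  {"slide": [0,0,-0.07],"turn": [0,0,0]},
  {"slide": [0,0,-0.07],"turn": [0,0,0]},
  {"slide": [0,0,-0.07],"turn": [0,0,0]},
])

```text
t: 10.58
tool_pos: [0.5186, 0.0654, 0.3022]
orientation: [-3.141, 0.038, 0.001]
force: [0.7, 0.5, 0.8]
opening: 0.0464
```

Call:
arm_command([
  {"slide": [0,0.045,0],"turn": [0,0,0]},
  {"slide": [0,0.045,0],"turn": [0,0,0]},
  {"slide": [0,0.045,0],"turn": [0,0,0]},
  {"slide": [0,0.045,0],"turn": [0,0,0]},
  {"slide": [0,0,0],"turn": [0,0,0]},
])

```text
t: 11.0
tool_pos: [0.5171, -0.009, 0.3012]
orientation: [3.14, -0.041, 0.0]
force: [0.3, 0.5, -0.0]
opening: 0.0465
```

Run:
```python
from plant import robot
from h import *
c=robot.read_camera('wrist');g=c['pixels'];cv2.imwrite(f'pics/wrist8.png',g)
a=g[190:270,170:380];cv2.imwrite('pics/w8c.png',cv2.resize(a,None,fx=3.8,fy=7,interpolation=cv2.INTER_CUBIC))
s=robot.read_state();print(toR(s['tool_pos'][:2]),s['t'],s['orientation'],s['force'])
for u in (230,270,290,315): print(u,[tuple(int(x) for x in g[v,u]) for v in range(222,244)])
```

```text
[[0.00806646 0.04500308]] 11.05 [ 3.14124412e+00 -4.15217655e-02  2.54716123e-05] [-0.27565153  0.82937416 -0.62658031]
230 [(102, 81, 40), (101, 80, 40), (92, 73, 36), (56, 44, 23), (23, 18, 14), (31, 25, 19), (52, 47, 42), (49, 58, 76), (24, 57, 105), (43, 74, 121), (76, 88, 105), (83, 91, 95), (85, 93, 96), (85, 92, 96), (85, 93, 97), (86, 93, 97), (86, 93, 97), (86, 93, 97), (88, 95, 99), (93, 101, 105), (101, 110, 115), (107, 117, 121)]
270 [(101, 80, 40), (101, 80, 40), (91, 73, 36), (56, 45, 24), (23, 19, 14), (31, 24, 19), (51, 46, 41), (49, 58, 75), (19, 55, 107), (34, 70, 129), (74, 86, 108), (84, 92, 96), (84, 92, 95), (86, 93, 96), (85, 93, 96), (85, 93, 96), (86, 93, 97), (86, 93, 97), (87, 94, 98), (92, 100, 104), (100, 109, 113), (107, 116, 121)]
290 [(102, 81, 40), (101, 80, 39), (91, 71, 35), (50, 39, 22), (17, 15, 13), (30, 24, 18), (50, 45, 40), (48, 58, 75), (20, 56, 109), (33, 71, 133), (74, 87, 110), (83, 91, 95), (83, 91, 95), (84, 92, 96), (85, 93, 96), (85, 93, 96), (85, 92, 96), (86, 93, 97), (87, 94, 98), (92, 100, 104), (100, 109, 113), (107, 117, 121)]
315 [(102, 81, 40), (101, 79, 39), (90, 72, 35), (50, 39, 23), (18, 14, 12), (30, 25, 18), (56, 47, 36), (62, 62, 70), (30, 59, 112), (36, 72, 134), (73, 86, 109), (83, 91, 95), (84, 91, 95), (84, 92, 95), (85, 92, 95), (85, 93, 97), (86, 93, 97), (87, 93, 97), (88, 96, 99), (92, 100, 104), (99, 108, 113), (107, 117, 121)]
```

View pics/w8c.png

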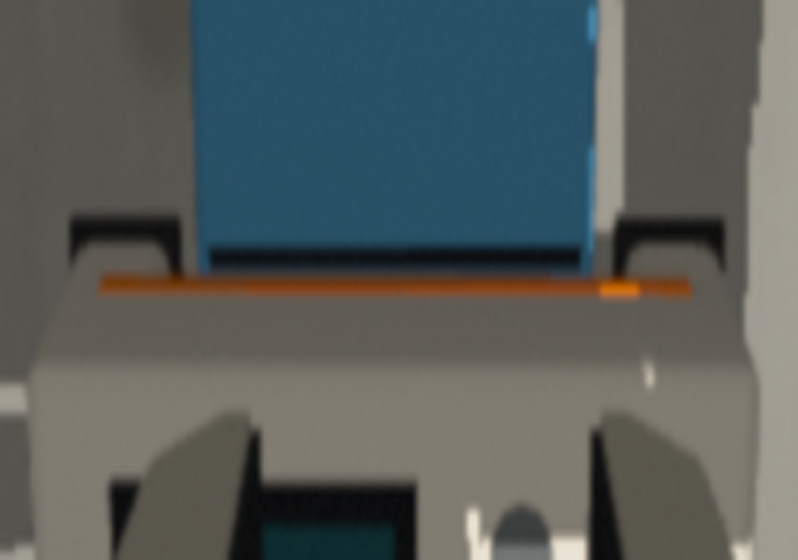

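Run:
```python
from plant import robot
from h import *
c=robot.read_camera('wrist')
for u in (230,275,318):
    L=toR(unproj(c,[(u,226.5)],.01))[0];T=toR(unproj(c,[(u,225.0)],.01))[0];E=toR(unproj(c,[(u,228.8)],.015))[0];print((L-E).round(4),(T-E).round(4)-[0,.0015],E[1])
```

```text
[-0.0007  0.0003] [-0.0007  0.0001] 0.030847531038447066
[-0.0001  0.0003] [-0.0001  0.0001] 0.030741975106409157
[0.0005 0.0003] [0.0005 0.0001] 0.030641104997292983
```

Call:
arm_command([
  {"slide": [0,-0.08,-0.02],"turn": [0,0,0]},
  {"slide": [0,-0.08,-0.02],"turn": [0,0,0]},
  {"slide": [0,-0.08,-0.02],"turn": [0,0,0]},
  {"slide": [0,-0.08,-0.02],"turn": [0,0,0]},
  {"slide": [0,-0.08,-0.02],"turn": [0,0,0]},
])

```text
t: 11.52
tool_pos: [0.5205, 0.1554, 0.3415]
orientation: [-3.141, 0.038, 0.0]
force: [1.2, -0.7, -0.1]
opening: 0.0466
```

Call:
arm_command([
  {"slide": [0,-0.08,0],"turn": [0,0,0]},
  {"slide": [0,-0.08,0],"turn": [0,0,0]},
  {"slide": [0,0,0],"turn": [0,0,0]},
  {"slide": [0,0,0],"turn": [0,0,0]},
  {"slide": [0,0,0],"turn": [0,0,0]},
])

```text
t: 11.93
tool_pos: [0.5221, 0.2172, 0.3407]
orientation: [3.141, -0.036, -0.001]
force: [0.2, -1.1, -0.8]
opening: 0.0463
```

Run:
```python
from plant import robot
from h import *
c=robot.read_camera('top');cv2.imwrite('pics/top9.png',c['pixels'])
a=c['pixels'][140:280,150:430];cv2.imwrite('pics/t9c.png',cv2.resize(a,None,fx=2.8,fy=2.8,interpolation=cv2.INTER_CUBIC))
s=robot.read_state();print(s['t'],s['dq'].round(3) if hasattr(s['dq'],'round') else s['dq'])
```

```text
11.9833 [-0.02  -0.007  0.003  0.001 -0.001  0.   ]
```

View pics/t9c.png

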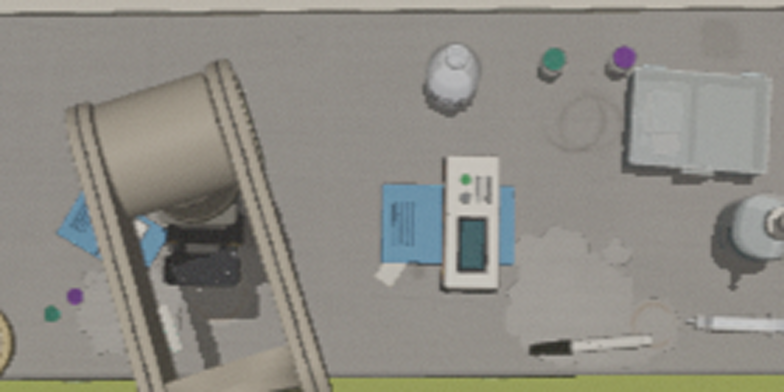

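```bash
python3 -c "
from plant import robot
print(robot.close_job())"
```

```text
the job is handed in; nothing more can be done
None
```

I pushed the 90 × 150 mm carrier cassette first into the reader's lane, using two half-open fingertips on its tail. It stayed flat on the worktop throughout. I corrected its skew and a sideways offset of about 10 mm before the nose went under the bridge. It then went in straight, in two stages with a close-up look between them. The job was handed in at about 12 s.

**Line position:** the last wrist-camera close-up put the black line within about 0.3 mm of the bridge's lower front edge. It was parallel to the edge across its full width. The camera calibration is only good to about 2 mm, but the line and edge were compared in the same picture, so most of that cancels.

**Clearance:** the carrier sat about 1 mm off the middle of the lane, against roughly 7 mm of room each side. The push readings showed wrist forces of no more than about 2 N.

**Surroundings:** the final top view showed the arm clear of everything. The reader, bottle, vials, marker and syringe were where they started. The arm partly hid the smaller carrier and the tape roll, but the arm's path did not go near the tape roll and passed well above the smaller carrier.

No checks failed or disagreed.

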